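# Set the sliding stop and lay the sign board against it

## Robot

A 6-joint arm with a two-finger parallel gripper is mounted at the origin on a cart in front of the work surface, level with it; the furniture and walls round the work are solid. World frame = base frame: x ahead of the robot, y to its left, z up, the work surface at z = 0. Lengths are in mm, angles in rad, forces in N, time in s.
With the tool pointing down it reaches from about 300 to 775 mm from the base axis. Payload 14.6 kg.
Tool frame: the origin (TCP) lies at the very end of the fingers, on their centre line; the grasp point (between the pads) lies 19 mm behind it; z points along the fingers, y is the line along which they close (so a half turn about z gives the same grasp; the last joint's range is limited). The gripper opens to 94 mm and grips with 3 to 60 N. Pads are 16 mm wide; open, the fingers measure 119 mm over their backs; the gripper's body (75 mm by 177 mm) begins 78 mm behind the grasp point.
Start: joints at [-1.204, 0.3, 1.521, -0, 1.321, -0.067], TCP at [231.169, -499.049, 177.246] pointing down, gripper open.
Joint ranges: [-3.03, 3.03], [-0.79, 2.21], [0.23, 2.52], [-1.04, 4.18], [0, 3.07], [-2.55, 2.55]. Speed limits (rad/s): [2.22, 2.22, 2.57, 3.14, 3.14, 3.14].

## Interface

Orientations are given as [roll, pitch, yaw] about the fixed x, y, z axes, in that order (R = Rz(yaw) Ry(pitch) Rx(roll)).
In Python, from cell import manip gives the robot as it stands.
- The arm moves only by the tool servo_tool, never from a script. Its argument "motion" is a list that holds one entry, the list of rows, each a list of 7 numbers: the shift along the world's x, y, z as a fraction of full scale, then the turn, a rotation vector about the world's x, y, z as a fraction of full scale, then the closure, from 0 (fully open) to 1 (shut). In form: [[[x, y, z, rx, ry, rz, gripper], ...]]. A call has 1 to 10 rows; each row is the pose to reach, as a shift and turn from the pose commanded when the call began, turning the shorter way round; what a row does not reach only later rows make up. Full scale, the value 1, is 0.5 m for a shift and pi rad for a turn. A row lasts 1/10 s, in which the tool goes at most 50 mm and 8.59 degrees, less where a joint would pass 70% of its speed; a pose out of reach is approached as far as the arm can. A call with a number of a shift or a turn outside -1 to 1 is refused whole. A call with a gripper value outside its range is refused whole. The fingers move at their own pace and stop on an object; "newtons" is the grip in N (left out, the last holds). Time passes only in rows, so rows that repeat a pose let the fingers close. It gives the time, the measured TCP pose, the force, the opening and the grip force at its end, in the units of the state.
- manip.read_state(): the state, without advancing time (a new reading comes with each control period).
- manip.camera(name): name is "scene" or "top" or "wrist"; returns a dict with "frame" (384x512x3 uint8, red, green, blue), "range_z" (384x512 float32, mm along the optical axis (not along the pixel's ray), 0 where there is no reading), "vfov" (degrees; the focal length in pixels is half the picture's height over the tangent of half this angle, whatever the lens; pixels are square), "cx", "cy" (the principal point, pixels), "cam_to_world" (4x4, takes a point from camera to world coordinates). Camera axes: x right, y down, z forward; pixel columns grow to the right and rows downward; lengths in mm; the calibration is good to about 2 mm. A picture is of the moment at which its call begins.
- manip.sign_off(): hands the job in; it is judged then, once.
The state is a dict: "clock": time; "joints": joint angles; "qd": joint speeds; "effort": joint torques, N m; "eef_pos": TCP position; "eef_rot": TCP orientation; "wrist_force": force on the tool from outside, world axes, zero at the start; "moment": the same for the moment, N m; "finger_gap": finger opening in mm; "finger_force": force on a finger pad.
Only numpy, scipy, OpenCV 4.12 (cv2) and the standard library are available. Lean on these libraries where they do the work, as an engineer would, in place of code of your own. Each camera call takes 0.05 s, during which the arm holds its last target. There are 200 camera calls.

## Task

Get the sloping lettering desk ready for work: take the stop by its black upright grip, under the light hood, and slide it along its rail until its index needle stands in line with the point of the brass marker clip on the desk's front edge. Then pick up the plywood sign board from the table and lay it flat on the slope, its long edge down on the two steel lips and its end up against the stop, leaving the stop on the mark. Keep off the light hood and do not disturb the jars and the bottle.

Things in the scene. Friction and masses are not known exactly. Their poses are not given: they have to be found in the camera images.
- desk: Fixed wooden desk with a plywood slope, 230 x 400 mm footprint: 90 mm in front of (-x) to 140 mm behind this origin, which lies on the table top; x to the back, y along the desk to the left, z up. The slope's surface rises to the back at 27 degrees, from x -90, z 35 mm to x 88, z 126 mm. Place and yaw vary.
- desk_panel: The slope, 200 x 400 mm. Origin: middle of its front edge, on the surface; x up the slope, y along the desk to the left, z square out of it. Two steel lips (8 mm thick, 20 mm wide, 10 mm high; x 18 to 26, centred at y -68 and 68 mm) carry the board's lower long edge; between them, y -58 to 58, the slope is free for a finger. The stop's rail runs along y at x 155 mm.
- light_hood: Fixed light hood: level plate 105 mm deep, 420 mm long, 285 to 299 mm above the table, on two posts behind the slope; axes as the desk. Origin: middle of its lower front edge, 148 mm higher than the stop's grip point and 5 mm behind it, so the grip is out of reach of a vertical tool; lean the tool's back towards the desk's front by 20 to 40 degrees (27 is square to the slope). Do not push it.
- stop (a joint): Position of the sliding stop on its rail, m: 0 at its right end, 0.17 at the left (+y of the desk). Friction about 5 N holds it where it is left. Starts between 0 and 0.07, always to the right of the mark.
- stop_face (a point): Point on the right-hand (-y) face of the stop's arm, on the slope's surface, 52 mm up from the front edge: the middle line of the board's place. Axes as desk_panel. The aluminium arm is 24 mm wide (y 0 to 24), 15 mm high, x -20 mm up to the carriage. A thin needle on it goes on down to the slope's front edge, its right edge flush with this face.
- stop_grip (a point): Hold point of the stop's black upright grip, 35 mm above the slope: block 24 mm wide along the rail (pinch it there), 30 mm up the slope, standing square to the slope from 12 to 50 mm above it. Axes as desk_panel. It is 103 mm up the slope and 12 mm left of stop_face. The carriage under it is 50 mm wide, its top 12 mm above the slope.
- marker_tip (a point): Upper point of the pointed brass clip (16 mm wide, 4 mm thick, 26 mm tall) fixed on the desk's front edge, 94 mm in front of the desk's origin, 40 mm above the table, at desk y 80 to 140 mm. Axes as the desk. The stop is on the mark when stop_face is level with this point along the desk's y.
- board: Loose weathered plywood sign board, 52 mm wide (its x), 223 mm long (its y), 5 mm thick, 30 to 65 g, flat on the table left of the desk. Origin: centre of its underside. Pinch it across its width near the middle. In place, its y lies along the desk (either way round), its origin on the slope, level with stop_face up the slope and 112 mm to the right of it.
- jar_small: Loose powder jar with black cap, 39 mm across, 46 mm tall, in front of the desk; origin at the centre of its underside. Leave alone.
- jar_big: Loose powder jar with white cap, 43 mm across, 50 mm tall, in front of the desk; origin at the centre of its underside. Leave alone.
- bottle: Loose white bottle, 53 mm across, 118 mm tall, behind the board; origin at the centre of its underside. Leave alone.

How it is judged:
By the outcome, as a careful person would: the job done as asked, in the order asked, and still so for the second after the job is handed in, with the robot touching nothing.
It also fails if it takes over 56 s, if anything falls off the work surface, if the arm or the gripper's body presses on something with over 40 N, if the wrist force passes 120 N, or if a joint passes its speed limit or range.

## Working session

There is one attempt and no reset: what is moved stays moved. The work goes in short steps, Python scripts to look and compute and a tool call to move; the robot and the scene stay as the last step left them, time stands still between calls to the robot, and variables do not carry over. Pictures are saved under pics/ and viewed, at most 10 in all, crops included, and the job is handed in when it is done.

Besides the shell and the picture viewer there is one more tool, called after "Emit:" by a JSON object that holds its "op" and its "data". servo_tool: Moves the arm, as the interface text tells. Its arguments: {"type":"object","properties":{"motion":{"type":"array"},"newtons":{"type":"number"}},"required":["motion"]}

```bash
ls; mkdir -p pics; python3 - <<'E'
from cell import manip
import cv2,numpy as np
for n in("scene","top"):
    c=manip.camera(n); np.savez(f"{n}0.npz",**c)
    cv2.imwrite(f"pics/{n}0.png",cv2.resize(c["frame"][:,:,::-1],(768,576)))
    print(n,c["vfov"],c["cx"],c["cy"],np.round(c["cam_to_world"],3).tolist())
s=manip.read_state();print(s)
E
```

```text
pics
scene 50.049949331647056 251.29219805485928 192.98586745902782 [[-0.896, -0.313, 0.314, 216.63], [-0.443, 0.619, -0.649, 711.89], [0.009, -0.72, -0.694, 862.304], [0.0, 0.0, 0.0, 1.0]]
top 50.54656826891669 262.93373522445194 188.45796933668615 [[-0.007, -0.98, 0.198, 295.09], [-1.0, 0.01, 0.015, 71.764], [-0.017, -0.198, -0.98, 1317.719], [0.0, 0.0, 0.0, 1.0]]
{'clock': 0.1, 'joints': array([-1.20359837e+00,  3.00407621e-01,  1.52150520e+00,  2.75781881e-05,
        1.32068978e+00, -6.66036958e-02]), 'qd': array([-0.0005825 , -0.00144391, -0.00336202, -0.00067857, -0.00010186,
       -0.00148914]), 'effort': array([ 1.57073580e-03, -5.32644439e+01, -3.53282869e+01,  7.10314955e-02,
        2.34601612e-02, -8.03505964e-05]), 'eef_pos': array([ 231.08872137, -498.81577428,  176.75326007]), 'eef_rot': array([-3.14058673e+00, -9.38703540e-05,  4.33794763e-01]), 'wrist_force': array([-0.19439591,  0.53719919, -0.3396727 ]), 'moment': array([-0.02053972, -0.01668555, -0.03158063]), 'finger_force': 0.0, 'finger_gap': 93.96355706881712}
```

View pics/scene0.png

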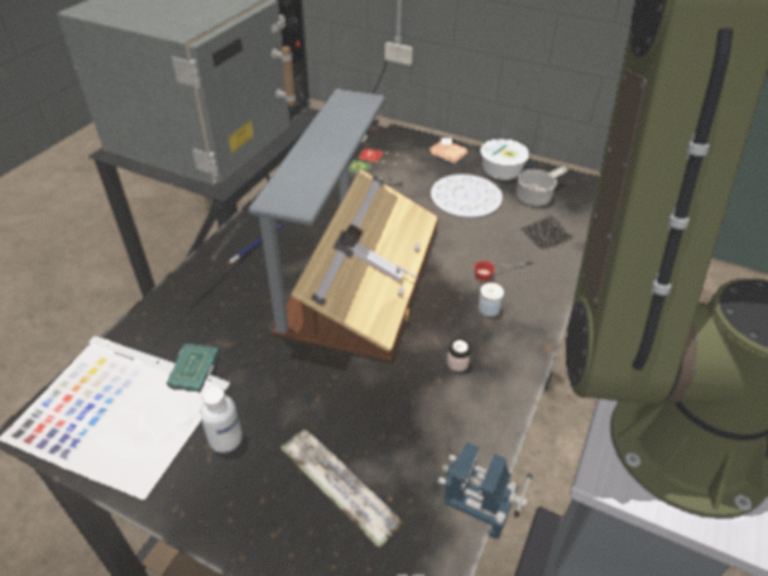

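View pics/top0.png

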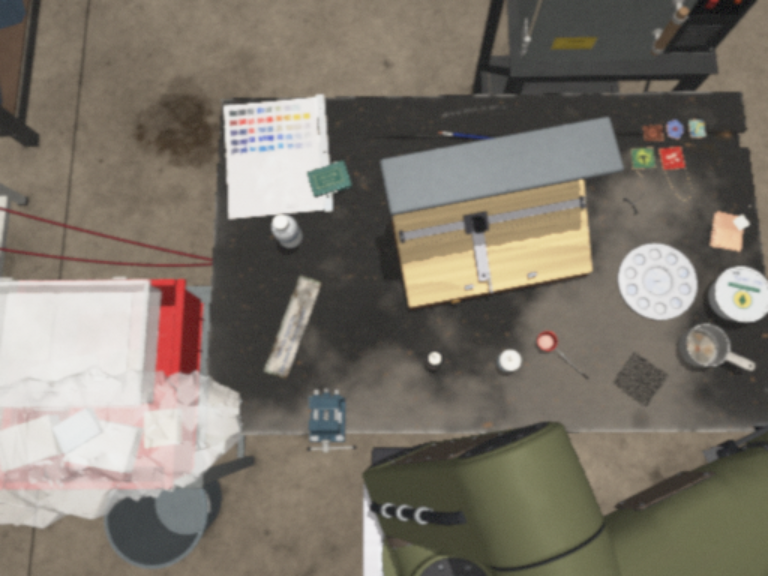

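The scene view shows the desk mid-picture with the board at (340,487), bottle (221,420), and jars (459,355) and (490,300). The top view (1.5x) shows the board at (292,326), slope front edge (408,307)–(592,272), grip about (477,222), needle tip about (489,290), and marker about (456,300).

```bash
cat > h.py <<'E'
import numpy as np,cv2
def load(n): return dict(np.load(n+".npz"))
def foc(c): return c["frame"].shape[0]/2/np.tan(np.radians(float(c["vfov"]))/2)
def ray(c,uv):
    uv=np.atleast_2d(uv).astype(float);f=foc(c)
    d=np.c_[(uv[:,0]-c["cx"])/f,(uv[:,1]-c["cy"])/f,np.ones(len(uv))]
    T=c["cam_to_world"];return T[:3,3],d@T[:3,:3].T
def onplane(c,uv,n,d):   # plane n.p=d
    o,r=ray(c,uv);n=np.array(n,float);return o+r*((d-o@n)/(r@n))[:,None]
def deproj(c,uv):
    o,r=ray(c,uv);uv=np.atleast_2d(uv);z=c["range_z"][uv[:,1].astype(int),uv[:,0].astype(int)]
    return (o+r*z[:,None])
def cloud(c):
    h,w=c["range_z"].shape;u,v=np.meshgrid(np.arange(w),np.arange(h));uv=np.c_[u.ravel(),v.ravel()]
    P=deproj(c,uv);P[c["range_z"].ravel()==0]=np.nan;return P.reshape(h,w,3)
E
python3 - <<'E'
from h import *
for n in("top","scene"):
    c=load(n+"0");P=cloud(c);hsv=cv2.cvtColor(c["frame"],cv2.COLOR_RGB2HSV)
    print(n,"table z",np.nanmedian(P[P[...,2]<20][:,2]) )
    m=cv2.inRange(hsv,(12,60,90),(32,255,255));m=cv2.morphologyEx(m,cv2.MORPH_OPEN,np.ones((3,3)))
    k,l,s,_=cv2.connectedComponentsWithStats(m);i=1+np.argmax(s[1:,4]);print(s[i])
    m=cv2.erode((l==i).astype(np.uint8),np.ones((3,3)))
    q=P[(m>0)];q=q[~np.isnan(q[:,0])]
    for _ in range(4):
        A=np.c_[q[:,:2],np.ones(len(q))];w=np.linalg.lstsq(A,q[:,2],rcond=None)[0]
        q=q[abs(A@w-q[:,2])<6]
    print("plane",w,"slope deg",np.degrees(np.arctan(np.hypot(*w[:2]))),"yaw",np.degrees(np.arctan2(w[1],w[0])),len(q))
    e=cv2.approxPolyDP(cv2.convexHull(np.argwhere(l==i)[:,::-1].astype(np.int32)),3,True)[:,0]
    nn=[-w[0],-w[1],1]
    print(np.c_[e,onplane(c,e,nn,w[2])].round(1))
    # board: pts 2..9mm high? bright on dark table, area left
    g=((hsv[...,2]>95)&(P[...,1]>150)&(P[...,2]<20)&(P[...,2]>-10)&(P[...,0]<590)&(P[...,0]>330)&(P[...,1]<450)).astype(np.uint8)
    g=cv2.morphologyEx(g,cv2.MORPH_CLOSE,np.ones((5,5)))
    k,l,s,_=cv2.connectedComponentsWithStats(g);i=1+np.argmax(s[1:,4])
    w=onplane(c,np.argwhere(l==i)[:,::-1],[0,0,1],5)
    print("board",cv2.minAreaRect(w[:,:2].astype(np.float32)))
    hd=P[(P[...,2]>290)&(P[...,2]<310)&(P[...,0]>400)&(abs(P[...,1])<500)]
    print("hood",cv2.boxPoints(cv2.minAreaRect(hd[:,:2].astype(np.float32))).round(),np.median(hd[:,2]))
c=load("top0")
print("grip,needle,marker",deproj(c,[[318,148],[326,193],[304,200]]))
E
```

```text
top table z -5.523004695591226
[ 347  308  165   76 4700]
plane [-2.24553845e-01  3.68422067e-01  7.43425544e+02] slope deg 23.33835056720188 yaw 121.36237503446873 1923
[[ 511.   309.   225.4 -354.4  562.2]
 [ 509.   383.   113.7 -314.1  602.2]
 [ 347.   383.   138.9  -35.3  699.2]]
board ((467.7666931152344, 313.4208984375), (56.13626480102539, 222.66807556152344), 70.54544067382812)
hood [[ 624.   95.]
 [ 698. -317.]
 [ 803. -298.]
 [ 728.  114.]] 299.3504300724228
scene table z -1.3648436328735443
[ 194  113   84  122 3765]
plane [ 5.01253710e-01  9.07920445e-02 -2.21970761e+02] slope deg 26.99474516146894 yaw 10.266669268403827 2975
[[ 259.   234.   503.1   69.5   36.5]
 [ 194.   198.   672.3  104.3  124.5]
 [ 239.   113.   749.3 -291.6  127.2]
 [ 247.   116.   727.  -304.7  114.8]
 [ 277.   186.   535.8 -122.4   35.5]
 [ 272.   211.   508.9  -27.1   30.7]]
board ((464.7669677734375, 298.468505859375), (86.07481384277344, 223.97879028320312), 71.23410034179688)
hood [[ 480. -237.]
 [1254. -583.]
 [1424. -201.]
 [ 651.  145.]] 299.4306467117009
grip,needle,marker [[ 652.31158567  -75.29983679  150.70629785]
 [ 533.41589064 -107.36416987   56.231464  ]
 [ 514.17817703  -38.81187164   42.04543661]]
```

```bash
cat >> h.py <<'E'
from scipy.spatial.transform import Rotation as Ro
YAW=np.radians(10.2);XH=np.array([np.cos(YAW),np.sin(YAW),0]);YH=np.array([-np.sin(YAW),np.cos(YAW),0]);ZH=np.array([0,0,1.])
A27=np.radians(27);UP=XH*np.cos(A27)+ZH*np.sin(A27);NO=-XH*np.sin(A27)+ZH*np.cos(A27)
def tool(yaw,pitch): return Ro.from_euler("xyz",[np.pi,pitch,yaw])
def delta(pos,rot):
    from cell import manip
    s=manip.read_state();R0=Ro.from_euler("xyz",s["eef_rot"])
    print("shift",np.round((np.array(pos)-s["eef_pos"])/500,4),"turn",np.round((rot*R0.inv()).as_rotvec()/np.pi,4))
E
python3 - <<'E'
from h import *
from cell import manip
c=manip.camera("wrist");s=manip.read_state();T=c["cam_to_world"]
R=Ro.from_euler("xyz",s["eef_rot"]).as_matrix()
print("cam in tool",(R.T@(T[:3,3]-s["eef_pos"])).round(1),(R.T@T[:3,:3]).round(2).tolist(),c["vfov"])
delta([565,-80,275],tool(YAW,-np.radians(33)))
E
```

```text
cam in tool [  74.6    0.3 -206.7] [[0.0, -0.97, -0.26], [1.0, 0.0, -0.0], [0.0, -0.26, 0.97]] 59.959447535371396
shift [0.6678 0.8377 0.1963] turn [ 0.0551 -0.1754 -0.0792]
```

```bash
python3 - <<'E'
from h import *
delta([545,-80,300],tool(YAW+np.pi,np.radians(33)))
E
```

```text
shift [0.6278 0.8377 0.2463] turn [-0.2515 -0.0798  0.8835]
```

Emit:
{"op": "servo_tool", "data": {"motion": [[[0.06,0.06,0.24,-0.03,-0.01,0.088,0],[0.12,0.15,0.246,-0.055,-0.018,0.19,0],[0.628,0.838,0.246,-0.2515,-0.08,0.8835,0],[0.628,0.838,0.246,-0.2515,-0.08,0.8835,0],[0.628,0.838,0.246,-0.2515,-0.08,0.8835,0],[0.628,0.838,0.246,-0.2515,-0.08,0.8835,0],[0.628,0.838,0.246,-0.2515,-0.08,0.8835,0],[0.628,0.838,0.246,-0.2515,-0.08,0.8835,0],[0.628,0.838,0.246,-0.2515,-0.08,0.8835,0],[0.628,0.838,0.246,-0.2515,-0.08,0.8835,0]]]}}

```text
clock: 1.15
eef_pos: [502.8, -136.2, 294.2]
eef_rot: [2.872, 0.297, 1.856]
wrist_force: [0.5, -0.8, -0.1]
finger_gap: 93.8
finger_force: 0.0
```

```bash
python3 - <<'E'
from h import *
delta([545,-80,300],tool(YAW+np.pi,np.radians(33)))
E
```

```text
shift [0.0844 0.1124 0.0116] turn [-0.1216 -0.0366  0.4239]
```

Emit:
{"op": "servo_tool", "data": {"motion": [[[0.07,0.09,0.01,-0.115,-0.035,0.4,0],[0.07,0.09,0.01,-0.115,-0.035,0.4,0],[0.07,0.09,0.01,-0.115,-0.035,0.4,0],[0.07,0.09,0.01,-0.115,-0.035,0.4,0],[0.07,0.09,0.01,-0.115,-0.035,0.4,0],[0.07,0.09,0.01,-0.115,-0.035,0.4,0],[0.07,0.09,0.01,-0.115,-0.035,0.4,0],[0.07,0.09,0.01,-0.115,-0.035,0.4,0],[0.07,0.09,0.01,-0.115,-0.035,0.4,0],[0.07,0.09,0.01,-0.115,-0.035,0.4,0]]]}}

```text
clock: 2.15
eef_pos: [536.9, -93.9, 298.6]
eef_rot: [3.114, 0.573, -3.059]
wrist_force: [0.6, -0.5, -0.6]
finger_gap: 93.8
finger_force: 0.0
```

```bash
python3 - <<'E'
from h import *
from cell import manip
c=manip.camera("wrist");np.savez("wrist1.npz",**c);cv2.imwrite("pics/wrist1.png",cv2.resize(c["frame"][:,:,::-1],(768,576)))
delta([545,-80,300],tool(YAW+np.pi,np.radians(33)));print(manip.read_state()["joints"])
E
```

```text
shift [0.0162 0.0275 0.0027] turn [-0.0077 -0.002   0.0269]
[-0.39002991 -0.11329775  1.80141385  0.3341798   0.96986927 -2.16893174]
```

View pics/wrist1.png

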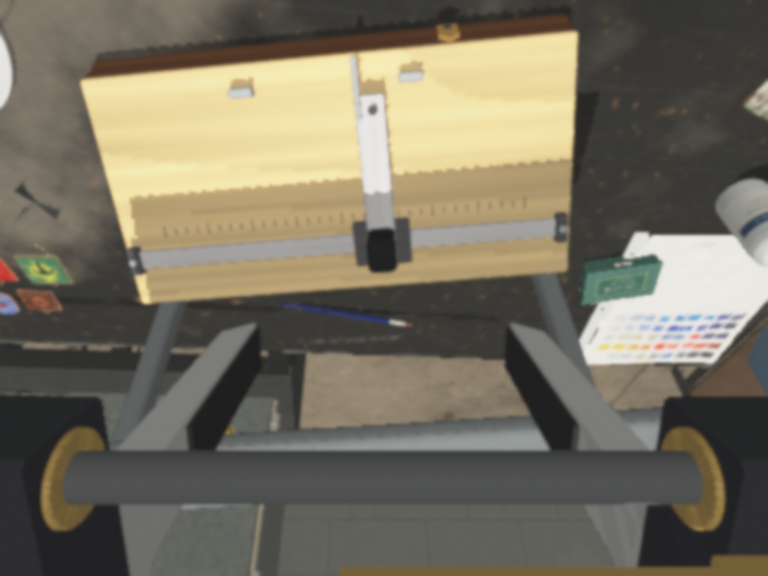

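The wrist view shows the whole slope: corners at (577,33), (84,80), (148,303), (568,270), with the needle at about (354,57–95). The marker is near (448,32) and the grip top near (381,250).

```bash
python3 - <<'E'
from h import *
c=load("wrist1");f=c["frame"][:,:,::-1]
# crop 225..325 x 5..80
cv2.imwrite("pics/crop1.png",cv2.resize(f[5:80,225:325],(800,600),interpolation=cv2.INTER_CUBIC))
m=cv2.inRange(cv2.cvtColor(c["frame"],cv2.COLOR_RGB2HSV),(14,60,110),(32,255,255))
k,l,s,_=cv2.connectedComponentsWithStats(m);i=1+np.argmax(s[1:,4]);m=((l==i)*255).astype(np.uint8);m=cv2.morphologyEx(m,cv2.MORPH_CLOSE,np.ones((9,9)))
ct=max(cv2.findContours(m,0,2)[0],key=cv2.contourArea);e=cv2.approxPolyDP(cv2.convexHull(ct),3,True)[:,0];print(e.tolist())
C=np.array([[577,33],[84,80],[148,303],[568,270]])/1.5
F=onplane(c,C[:2],[0,0,1],35);B=onplane(c,C[2:],[0,0,1],125.8);print(F,B)
print(np.linalg.norm(F[0]-F[1]),np.linalg.norm(B[0]-B[1]))
P=cloud(c)
q=P[m>0];q=q[~np.isnan(q[:,0])]
for _ in range(4):
    A=np.c_[q[:,:2],np.ones(len(q))];w=np.linalg.lstsq(A,q[:,2],rcond=None)[0];q=q[abs(A@w-q[:,2])<4]
print(w,np.degrees(np.arctan(np.hypot(*w[:2]))),np.degrees(np.arctan2(w[1],w[0])),len(q))
E
```

```text
[[385, 21], [378, 143], [84, 165], [53, 59], [56, 51], [292, 17]]
[[ 504.0533938    60.31616761   35.        ]
 [ 575.14974619 -326.81081842   35.        ]] [[ 746.41083977 -292.00755504  125.8       ]
 [ 672.95577829   92.24133928  125.8       ]]
393.60131431704764 391.20692585964696
[ 4.99573750e-01  9.34440820e-02 -2.22136594e+02] 26.941401568981238 10.594614160684792 35179
```

View pics/crop1.png

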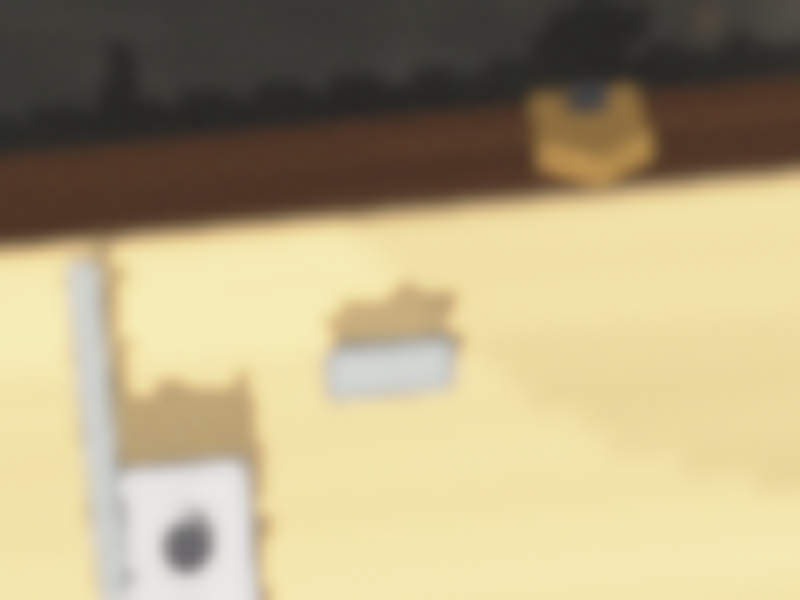

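The crop (8x, offset 225,5) shows the marker point at (596,172). The right edge of the needle's front end is at (68,262), and the arm's right face runs down to about (105,595).

```bash
sed -i 's/^YAW=.*radians(10.2);/YAW=np.radians(10.5);/' h.py; python3 - <<'E'
from h import *
c=load("wrist1")
O=np.array([539.6,-133.2,35.])
px=lambda x,y:[225+x/8,5+y/8]
M=onplane(c,px(596,172),ZH,40)[0]
N=onplane(c,[px(68,262),px(108,590)],NO,NO@O+1)
P=cloud(c);f=c["frame"].astype(int).max(2)
m=(f<60);k=np.zeros_like(m);k[145:185,230:275]=1;m=m&k
h=(P-O)@NO
g=P[m&(h>40)&(h<60)];G=np.nanmedian(g,0)
for n,p in(("M",M),("N",N[0]),("N2",N[1]),("G",G)):
    r=p-O;print(n,p.round(1),"panel",(r@UP).round(1),(r@YH).round(1),(r@NO).round(1))
print(len(g),(g.max(0)-g.min(0)).round())
r=(g-O);print(np.percentile(r@YH,[2,98]),np.percentile(r@UP,[2,98]),np.percentile(r@NO,[5,95]))
E
```

```text
M [515.8 -38.4  40. ] panel -3.2 97.5 7.2
N [ 536.8 -113.3   36.6] panel 1.5 20.1 1.0
N2 [ 577.4 -104.6   57.7] panel 48.0 21.2 1.0
G [642.6 -81.4 146.8] panel 149.4 32.2 49.4
425 [24. 24. 21.]
[20.98345611 42.89969393] [137.61551514 163.49573272] [44.73504074 50.90591571]
```

```bash
python3 - <<'E'
from h import *
O=np.array([539.6,-133.2,35.])
R=tool(YAW+np.pi,np.radians(33));d=R.as_matrix()[:,2]
g=O+152*UP+33*YH+38*NO+19*d
print(d,g);delta(g-90*d,R);delta(g,R);print(YH*77/500)
E
```

```text
[ 0.535519    0.09925258 -0.83867057] [659.96348375 -77.32994811 121.93006309]
shift [ 0.1497  0.0149 -0.2025] turn [-0.0077 -0.002   0.0286]
shift [ 0.2461  0.0328 -0.3535] turn [-0.0077 -0.002   0.0286]
[-0.02806427  0.15142126  0.        ]
```

Emit:
{"op": "servo_tool", "data": {"motion": [[[0.075,0.007,-0.1,-0.004,-0.001,0.012,0],[0.14,0.01,-0.2,-0.004,-0.001,0.012,0],[0.14,0.01,-0.2,-0.004,-0.001,0.012,0],[0.14,0.01,-0.2,-0.004,-0.001,0.012,0],[0.14,0.01,-0.2,-0.004,-0.001,0.012,0]]]}}

```text
clock: 2.7
eef_pos: [607.0, -88.0, 199.6]
eef_rot: [3.128, 0.575, -3.016]
wrist_force: [-0.2, -0.3, 0.2]
finger_gap: 94.4
finger_force: 0.0
```

```bash
python3 - <<'E'
from h import *
R=tool(YAW+np.pi,np.radians(33));d=R.as_matrix()[:,2]
g=np.array([660,-77.3,121.9])
delta(g-90*d,R);delta(g,R)
E
```

```text
shift [ 0.0096  0.0035 -0.0044] turn [-0.0036 -0.0008  0.0159]
shift [ 0.106   0.0214 -0.1554] turn [-0.0036 -0.0008  0.0159]
```

Emit:
{"op": "servo_tool", "data": {"motion": [[[0.01,0.0035,-0.0045,-0.0036,-0.0008,0.016,0],[0.05,0.012,-0.07,-0.0036,-0.0008,0.016,0],[0.08,0.017,-0.115,-0.0036,-0.0008,0.016,0],[0.106,0.0214,-0.155,-0.0036,-0.0008,0.016,0],[0.106,0.0214,-0.155,-0.0036,-0.0008,0.016,0],[0.106,0.0214,-0.155,-0.0036,-0.0008,0.016,0]]]}}

```text
clock: 3.3
eef_pos: [660.1, -77.7, 123.4]
eef_rot: [-3.14, 0.578, -2.956]
wrist_force: [-0.2, 0.2, -0.0]
finger_gap: 94.0
finger_force: 0.0
```

```bash
python3 - <<'E'
from h import *
from cell import manip
c=manip.camera("wrist");np.savez("wrist2.npz",**c);cv2.imwrite("pics/wrist2.png",cv2.resize(c["frame"][:,:,::-1],(768,576)))
delta([660,-77.3,121.9],tool(YAW+np.pi,np.radians(33)))
E
```

```text
shift [-0.0004  0.0012 -0.0039] turn [ 0.0004  0.0009 -0.0003]
```

View pics/wrist2.png

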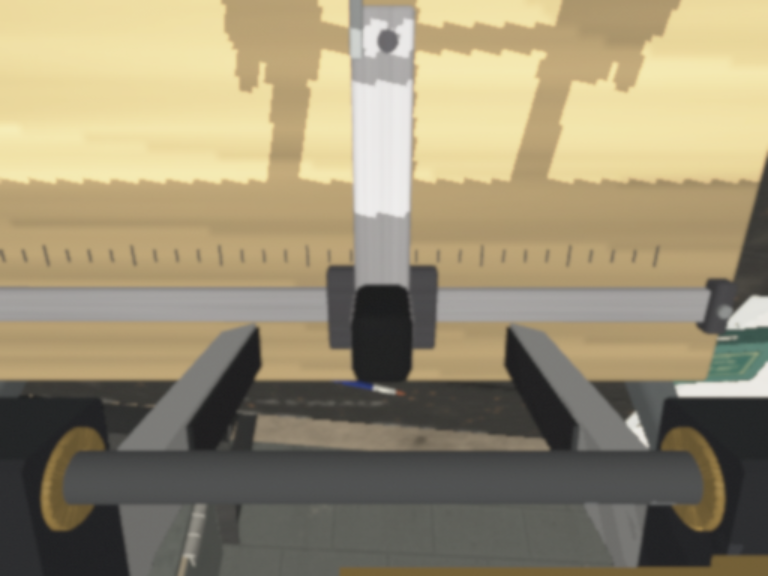

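Grip (381,335) lies centred between the fingertips (260 and 505). Closing on it.

Emit:
{"op": "servo_tool", "data": {"motion": [[[0,0,0,0,0,0,0.4],[0,0,0,0,0,0,0.8],[0,0,0,0,0,0,1],[0,0,0,0,0,0,1],[0,0,0,0,0,0,1],[0,0,0,0,0,0,1],[0,0,0,0,0,0,1],[0,0,0,0,0,0,1],[0,0,0,0,0,0,1],[0,0,0,0,0,0,1]]], "newtons": 25}}

```text
clock: 4.35
eef_pos: [660.1, -77.7, 121.3]
eef_rot: [-3.141, 0.576, -2.956]
wrist_force: [-0.0, -0.6, -0.2]
finger_gap: 23.4
finger_force: 25.0
```

Emit:
{"op": "servo_tool", "data": {"motion": [[[-0.0035,0.019,0,0,0,0,1],[-0.007,0.038,0,0,0,0,1],[-0.0105,0.057,0,0,0,0,1],[-0.014,0.076,0,0,0,0,1],[-0.0175,0.095,0,0,0,0,1],[-0.021,0.113,0,0,0,0,1],[-0.0245,0.132,0,0,0,0,1],[-0.0281,0.1514,0,0,0,0,1],[-0.0281,0.1514,0,0,0,0,1],[-0.0281,0.1514,0,0,0,0,1]]]}}

```text
clock: 5.35
eef_pos: [645.8, -1.3, 121.3]
eef_rot: [3.141, 0.575, -2.956]
wrist_force: [-1.4, 4.9, 0.7]
finger_gap: 23.3
finger_force: 25.0
```

```bash
python3 - <<'E'
from h import *
from cell import manip
s=manip.read_state();print(s["wrist_force"],s["finger_gap"],s["eef_pos"])
c=manip.camera("scene");np.savez("scene3.npz",**c)
cv2.imwrite("pics/scene3.png",cv2.resize(c["frame"][150:225,210:310,::-1],(800,600),interpolation=cv2.INTER_CUBIC))
E
```

```text
[-1.44111357  4.87601318  0.66655223] 23.307068211874306 [645.81211063  -1.28526098 121.29006082]
```

View pics/scene3.png

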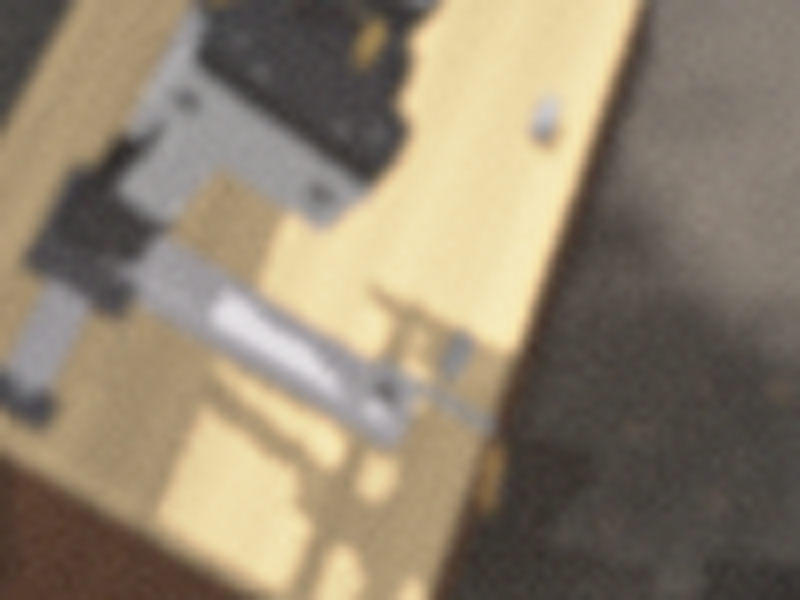

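The scene crop shows the needle tip at about (492,425) and the marker at about (490,475), too coarse to judge. I'll release and check with the wrist camera.

Emit:
{"op": "servo_tool", "data": {"motion": [[[0,0,0,0,0,0,0.5],[0,0,0,0,0,0,0],[0,0,0,0,0,0,0],[-0.05,-0.009,0.075,0,0,0,0],[-0.1,-0.018,0.15,0,0,0,0],[-0.16,-0.03,0.24,0,0,0,0],[-0.25,-0.05,0.32,0,0,0,0],[-0.312,-0.058,0.358,0,0,0,0],[-0.312,-0.058,0.358,0,0,0,0],[-0.312,-0.058,0.358,0,0,0,0]]]}}

```text
clock: 6.4
eef_pos: [490.0, -31.4, 301.3]
eef_rot: [-3.139, 0.578, -2.957]
wrist_force: [0.4, 0.2, -0.8]
finger_gap: 93.7
finger_force: 0.0
```

```bash
python3 - <<'E'
from h import *
from cell import manip
c=manip.camera("wrist");np.savez("wrist4.npz",**c)
O=np.array([539.6,-133.2,35.])
p=O+97*YH;q=np.linalg.inv(c["cam_to_world"])@np.r_[p,1];f=foc(c)
u,v=int(c["cx"]+f*q[0]/q[2]),int(c["cy"]+f*q[1]/q[2]);u0,v0=u-50,max(0,v-25);print(u,v,u0,v0)
cv2.imwrite("pics/wrist4.png",cv2.resize(c["frame"][v0:v0+75,u0:u0+100,::-1],(800,600),interpolation=cv2.INTER_CUBIC))
E
```

```text
245 60 195 35
```

View pics/wrist4.png

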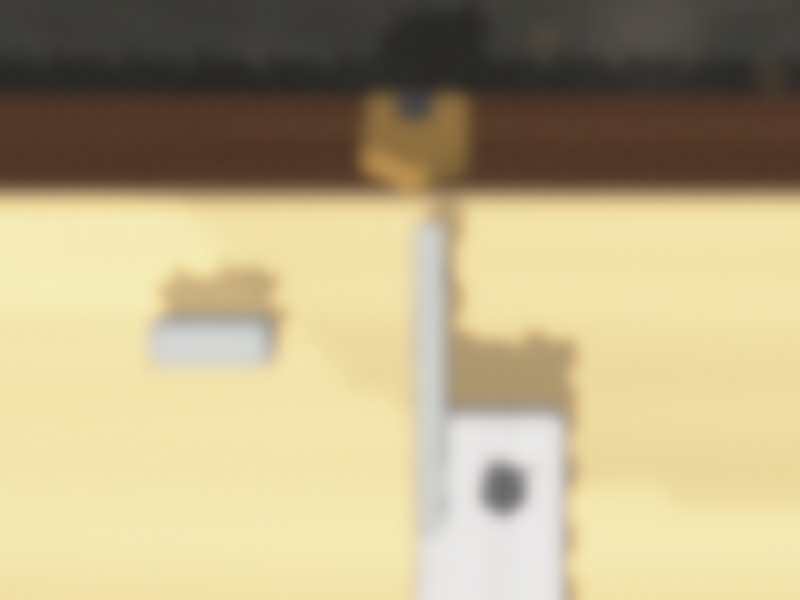

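The crop (8x, offset 195,35) shows the marker point at (416,178), directly in line with the needle's right edge at x≈417. Next I'll quantify that and locate the board.

```bash
python3 - <<'E'
from h import *
c=load("wrist4");O=np.array([539.6,-133.2,35.])
px=lambda x,y:[195+x/8,35+y/8]
M=onplane(c,px(416,178),ZH,40)[0]
N=onplane(c,[px(417,225),px(420,590)],NO,NO@O+1)
L=onplane(c,[px(152,360),px(270,360)],NO,NO@O+10)
for p in(M,*N,*L): r=p-O;print(p.round(1),(r@UP).round(1),(r@YH).round(1))
print("hood front edge etc; cam",c["cam_to_world"][:3,3],c["cx"])
# board grasp pose, view pose above board
delta([470,310,200],tool(np.radians(160.5),0))
E
```

```text
[514.9 -37.2  40. ] -3.7 98.9
[523.9 -35.6  37.3] 3.2 98.9
[573.5 -26.3  63. ] 59.8 99.0
[544.9 -74.   54.4] 23.0 57.2
[541.5 -55.8  54.4] 23.0 75.8
hood front edge etc; cam [317.20771079 -63.48428894 433.68068144] 254.81817289426712
shift [-0.0404  0.6822 -0.2   ] turn [ 0.0147  0.1848 -0.1624]
```

Stop is on the mark within 0.5 mm. Now to the board.

Emit:
{"op": "servo_tool", "data": {"motion": [[[-0.04,0.682,-0.05,0.0147,0.1848,-0.1624,0],[-0.04,0.682,-0.05,0.0147,0.1848,-0.1624,0],[-0.04,0.682,-0.05,0.0147,0.1848,-0.1624,0],[-0.04,0.682,-0.05,0.0147,0.1848,-0.1624,0],[-0.04,0.682,-0.1,0.0147,0.1848,-0.1624,0],[-0.04,0.682,-0.15,0.0147,0.1848,-0.1624,0],[-0.04,0.682,-0.2,0.0147,0.1848,-0.1624,0],[-0.04,0.682,-0.2,0.0147,0.1848,-0.1624,0],[-0.04,0.682,-0.2,0.0147,0.1848,-0.1624,0],[-0.04,0.682,-0.2,0.0147,0.1848,-0.1624,0]]]}}

```text
clock: 7.45
eef_pos: [469.1, 311.3, 197.0]
eef_rot: [-3.138, -0.003, 2.805]
wrist_force: [0.0, 0.1, 0.7]
finger_gap: 93.9
finger_force: 0.0
```

```bash
python3 - <<'E'
from h import *
from cell import manip
c=manip.camera("wrist");np.savez("wrist5.npz",**c);cv2.imwrite("pics/wrist5.png",cv2.resize(c["frame"][:,:,::-1],(768,576)))
hsv=cv2.cvtColor(c["frame"],cv2.COLOR_RGB2HSV)
t=load("top0");P=cloud(t);b=P[(P[...,2]>60)&(P[...,2]<125)&(P[...,1]>220)&(P[...,1]<450)&(P[...,0]<700)&(P[...,0]>400)]
print("bottle",np.median(b,0),b.min(0),b.max(0))
delta([470,310,200],tool(np.radians(160.5),0));print(manip.read_state()["joints"])
E
```

```text
bottle [660.87232115 320.66567893  93.31350998] [642.46899306 300.60318683  60.81593756] [694.64081241 349.45806579 123.96029905]
shift [ 0.0003 -0.0005  0.0022] turn [ 0.0004 -0.0006 -0.0006]
[ 5.18548863e-01  3.14973588e-01  1.45070726e+00 -4.65707598e-05
  1.37825803e+00 -7.13819049e-01]
```

View pics/wrist5.png

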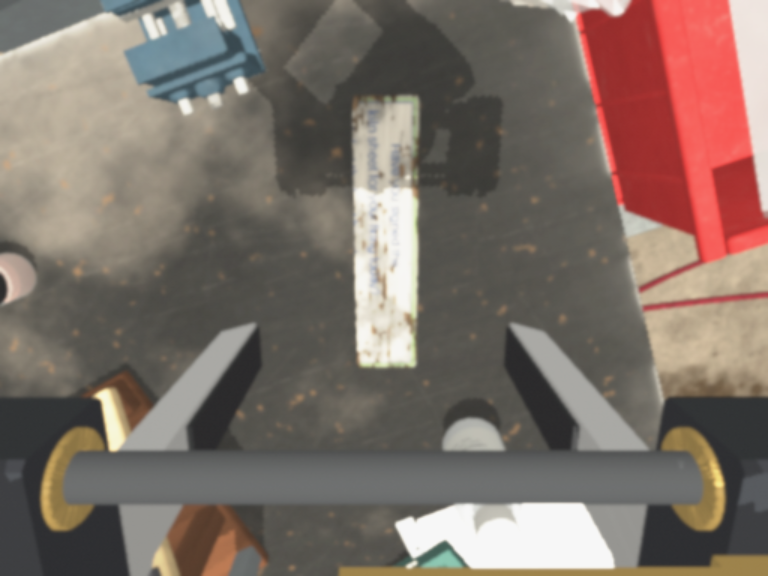

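The board's corners are at (351,95), (419,95), (416,367) and (358,367). The bottle at (472,440) is well clear.

```bash
python3 - <<'E'
from h import *
c=load("wrist5")
C=onplane(c,np.array([[351,95],[419,95],[416,367],[358,367]])/1.5,ZH,5);print(C.round(1))
a=(C[0]+C[1])/2;b=(C[2]+C[3])/2;ctr=(a+b)/2;print(ctr,np.linalg.norm(a-b),np.degrees(np.arctan2(*(a-b)[1::-1])),np.linalg.norm(C[0]-C[1]),np.linalg.norm(C[2]-C[3]))
P=cloud(c);print("z board/table",np.nanmedian(P[120:230,245:272,2]),np.nanmedian(P[120:230,190:225,2]))
th=np.arctan2(*(a-b)[1::-1])
delta([ctr[0],ctr[1],60],tool(th,0));delta([ctr[0],ctr[1],2],tool(th,0))
E
```

```text
[[354.7 325.4   5. ]
 [371.7 373.7   5. ]
 [581.8 301.7   5. ]
 [565.2 254.3   5. ]]
[468.33230688 313.78821912   5.        ] 222.15751386936432 161.22008944493612 51.257731509450814 50.230347935938894
z board/table 4.183380528093778 -0.7927065222155818
shift [-0.003   0.0071 -0.2778] turn [ 0.0004 -0.0006  0.0034]
shift [-0.003   0.0071 -0.3938] turn [ 0.0004 -0.0006  0.0034]
```

Emit:
{"op": "servo_tool", "data": {"motion": [[[-0.003,0.007,-0.09,0,0,0.0034,0],[-0.003,0.007,-0.18,0,0,0.0034,0],[-0.003,0.007,-0.27,0,0,0.0034,0],[-0.003,0.007,-0.33,0,0,0.0034,0],[-0.003,0.007,-0.37,0,0,0.0034,0.15],[-0.003,0.007,-0.39,0,0,0.0034,0.2],[-0.003,0.007,-0.391,0,0,0.0034,0.2],[-0.003,0.007,-0.391,0,0,0.0034,0.2],[-0.003,0.007,-0.391,0,0,0.0034,0.2]]], "newtons": 15}}

```text
clock: 8.4
eef_pos: [469.4, 313.8, 6.4]
eef_rot: [3.139, 0.002, 2.812]
wrist_force: [-0.4, 1.2, 0.3]
finger_gap: 75.3
finger_force: 0.0
```

Emit:
{"op": "servo_tool", "data": {"motion": [[[0,0,-0.006,0,0,0,0.2],[0,0,-0.009,0,0,0,0.2],[0,0,-0.009,0,0,0,0.2],[0,0,-0.009,0,0,0,0.2]]]}}

```text
clock: 8.8
eef_pos: [468.5, 313.6, 0.4]
eef_rot: [3.141, 0.0, 2.812]
wrist_force: [0.5, 0.3, 0.6]
finger_gap: 75.2
finger_force: 0.0
```

Emit:
{"op": "servo_tool", "data": {"motion": [[[0,0,0.002,0,0,0,0.3],[0,0,0.002,0,0,0,0.4],[0,0,0.002,0,0,0,0.5],[0,0,0.002,0,0,0,0.6],[0,0,0.002,0,0,0,0.6],[0,0,0.002,0,0,0,0.6],[0,0,0.002,0,0,0,0.6],[0,0,0.002,0,0,0,0.6]]]}}

```text
clock: 9.6
eef_pos: [468.5, 313.6, 1.4]
eef_rot: [3.141, 0.0, 2.812]
wrist_force: [-0.2, -0.2, -0.2]
finger_gap: 37.6
finger_force: 0.0
```

```bash
python3 - <<'E'
from h import *
from cell import manip
c=manip.camera("wrist");np.savez("wrist6.npz",**c);cv2.imwrite("pics/wrist6.png",cv2.resize(c["frame"][:,:,::-1],(768,576)))
print(manip.read_state()["finger_gap"],manip.read_state()["finger_force"])
E
```

```text
37.48919908523349 0.0
```

View pics/wrist6.png

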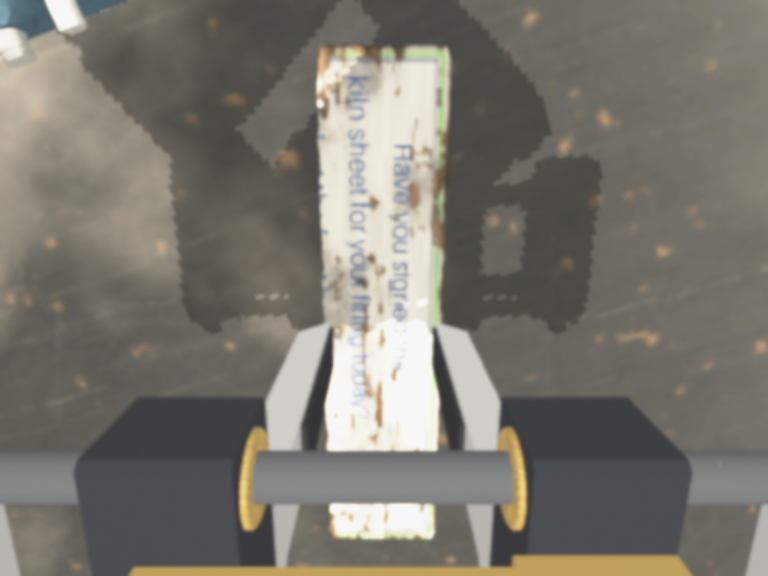

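The fingertips (332 and 438, row 330) seem to overlap the board's edges (325–440), as if they were on top of it. I'll check with depth.

```bash
python3 - <<'E'
from h import *
c=load("wrist6");P=cloud(c)
for v in (150,190,214,220,228,240):
    print(v,[(u,P[v,u].round(0).tolist()) for u in (150,200,214,218,222,226,256,286,290,294,310)])
E
```

```text
150 [(150, [407.0, 264.0, -1.0]), (200, [417.0, 294.0, -1.0]), (214, [419.0, 303.0, 4.0]), (218, [420.0, 306.0, 5.0]), (222, [421.0, 308.0, 5.0]), (226, [422.0, 311.0, 4.0]), (256, [428.0, 328.0, 4.0]), (286, [434.0, 346.0, 4.0]), (290, [434.0, 348.0, 4.0]), (294, [435.0, 350.0, 4.0]), (310, [439.0, 360.0, -0.0])]
190 [(150, [431.0, 254.0, -0.0]), (200, [441.0, 285.0, 1.0]), (214, [445.0, 293.0, -1.0]), (218, [444.0, 297.0, 4.0]), (222, [445.0, 299.0, 5.0]), (226, [446.0, 302.0, 5.0]), (256, [452.0, 320.0, 4.0]), (286, [459.0, 338.0, 3.0]), (290, [459.0, 340.0, 4.0]), (294, [461.0, 343.0, -0.0]), (310, [465.0, 353.0, -0.0])]
214 [(150, [446.0, 247.0, -1.0]), (200, [457.0, 279.0, 0.0]), (214, [460.0, 288.0, -1.0]), (218, [459.0, 291.0, 4.0]), (222, [460.0, 293.0, 3.0]), (226, [461.0, 296.0, 5.0]), (256, [467.0, 315.0, 5.0]), (286, [474.0, 333.0, 4.0]), (290, [474.0, 335.0, 5.0]), (294, [475.0, 338.0, 4.0]), (310, [480.0, 348.0, -0.0])]
220 [(150, [450.0, 246.0, -1.0]), (200, [461.0, 277.0, -2.0]), (214, [452.0, 295.0, 36.0]), (218, [453.0, 297.0, 35.0]), (222, [464.0, 292.0, 4.0]), (226, [465.0, 295.0, 5.0]), (256, [471.0, 313.0, 4.0]), (286, [478.0, 332.0, 4.0]), (290, [467.0, 335.0, 32.0]), (294, [466.0, 337.0, 38.0]), (310, [485.0, 347.0, -1.0])]
228 [(150, [455.0, 244.0, -0.0]), (200, [450.0, 290.0, 48.0]), (214, [452.0, 297.0, 49.0]), (218, [454.0, 298.0, 45.0]), (222, [469.0, 290.0, 5.0]), (226, [470.0, 293.0, 4.0]), (256, [476.0, 311.0, 5.0]), (286, [483.0, 330.0, 3.0]), (290, [467.0, 333.0, 44.0]), (294, [465.0, 336.0, 49.0]), (310, [468.0, 343.0, 49.0])]
240 [(150, [464.0, 240.0, -1.0]), (200, [451.0, 292.0, 63.0]), (214, [454.0, 297.0, 60.0]), (218, [459.0, 297.0, 50.0]), (222, [467.0, 294.0, 31.0]), (226, [478.0, 290.0, 4.0]), (256, [485.0, 309.0, 4.0]), (286, [491.0, 327.0, 4.0]), (290, [473.0, 331.0, 45.0]), (294, [467.0, 334.0, 60.0]), (310, [468.0, 341.0, 63.0])]
```

The depth image shows the fingers really end about 32 mm above the nominal TCP, so they closed in the air over the board. I'll open and go lower in guarded steps.

Emit:
{"op": "servo_tool", "data": {"motion": [[[0,0,0,0,0,0,0.2],[0,0,0,0,0,0,0.2],[0,0,0,0,0,0,0.2],[0,0,0,0,0,0,0.2],[0,0,-0.02,0,0,0,0.2],[0,0,-0.04,0,0,0,0.2],[0,0,-0.04,0,0,0,0.2],[0,0,-0.04,0,0,0,0.2]]]}}

```text
clock: 10.45
eef_pos: [468.3, 313.5, -19.1]
eef_rot: [-3.141, -0.001, 2.812]
wrist_force: [-0.0, 0.3, 0.3]
finger_gap: 75.2
finger_force: 0.0
```

```bash
python3 - <<'E'
from h import *
from cell import manip
c=manip.camera("wrist");np.savez("wrist7.npz",**c);P=cloud(c);s=manip.read_state();print(s["eef_pos"],s["wrist_force"],s["finger_gap"])
R=Ro.from_euler("xyz",s["eef_rot"]).as_matrix();Q=(P-s["eef_pos"])@R
m=(Q[...,2]<-5)&(abs(Q[...,0])<15)&(abs(abs(Q[...,1])-45)<12)&(P[...,2]>-15)&(P[...,2]<120)
q=Q[m&(P[...,2]>3)];print(np.percentile(q[:,2],[50,90,98,99.5,100]).round(1),len(q), np.nanmedian(P[214,60:120,2]))
for u in(180,200,205,310,320): print(u,[(v,P[v,u,2].round(0)) for v in range(200,232,3)])
E
```

```text
[468.45334853 313.62589009 -18.75406945] [ 0.74739832  0.71904569 -0.399363  ] 75.35984470975485
[-94.4 -49.3 -33.3 -28.9 -25.6] 11210 -0.6988183597617166
180 [(200, np.float64(-1.0)), (203, np.float64(1.0)), (206, np.float64(-2.0)), (209, np.float64(-1.0)), (212, np.float64(-1.0)), (215, np.float64(-1.0)), (218, np.float64(13.0)), (221, np.float64(17.0)), (224, np.float64(22.0)), (227, np.float64(23.0)), (230, np.float64(26.0))]
200 [(200, np.float64(-2.0)), (203, np.float64(-0.0)), (206, np.float64(-2.0)), (209, np.float64(-1.0)), (212, np.float64(-1.0)), (215, np.float64(-1.0)), (218, np.float64(-1.0)), (221, np.float64(-2.0)), (224, np.float64(-1.0)), (227, np.float64(-0.0)), (230, np.float64(-1.0))]
205 [(200, np.float64(-0.0)), (203, np.float64(-0.0)), (206, np.float64(-1.0)), (209, np.float64(-0.0)), (212, np.float64(-0.0)), (215, np.float64(-1.0)), (218, np.float64(-0.0)), (221, np.float64(0.0)), (224, np.float64(-1.0)), (227, np.float64(-0.0)), (230, np.float64(-2.0))]
310 [(200, np.float64(-1.0)), (203, np.float64(-2.0)), (206, np.float64(0.0)), (209, np.float64(-2.0)), (212, np.float64(0.0)), (215, np.float64(-1.0)), (218, np.float64(-1.0)), (221, np.float64(-1.0)), (224, np.float64(-1.0)), (227, np.float64(-2.0)), (230, np.float64(0.0))]
320 [(200, np.float64(-1.0)), (203, np.float64(-2.0)), (206, np.float64(-2.0)), (209, np.float64(-0.0)), (212, np.float64(-2.0)), (215, np.float64(-1.0)), (218, np.float64(-0.0)), (221, np.float64(0.0)), (224, np.float64(7.0)), (227, np.float64(10.0)), (230, np.float64(10.0))]
```

Emit:
{"op": "servo_tool", "data": {"motion": [[[0,0,-0.004,0,0,0,0.2],[0,0,-0.008,0,0,0,0.2],[0,0,-0.008,0,0,0,0.2],[0,0,-0.008,0,0,0,0.2]]]}}

```text
clock: 10.9
eef_pos: [468.5, 313.6, -22.6]
eef_rot: [3.141, 0.0, 2.812]
wrist_force: [0.6, 0.0, -0.2]
finger_gap: 74.9
finger_force: 0.0
```

Emit:
{"op": "servo_tool", "data": {"motion": [[[0,0,-0.002,0,0,0,0.2],[0,0,-0.004,0,0,0,0.2],[0,0,-0.004,0,0,0,0.2]]]}}

```text
clock: 11.2
eef_pos: [468.4, 313.6, -24.8]
eef_rot: [3.141, -0.0, 2.812]
wrist_force: [-0.2, 0.3, 0.5]
finger_gap: 75.3
finger_force: 0.0
```

Emit:
{"op": "servo_tool", "data": {"motion": [[[0,0,-0.002,0,0,0,0.2],[0,0,-0.003,0,0,0,0.2],[0,0,-0.003,0,0,0,0.2]]]}}

```text
clock: 11.5
eef_pos: [468.4, 313.6, -26.2]
eef_rot: [3.141, 0.0, 2.812]
wrist_force: [-0.2, 0.4, -0.4]
finger_gap: 75.4
finger_force: 0.0
```

Emit:
{"op": "servo_tool", "data": {"motion": [[[0,0,-0.002,0,0,0,0.2],[0,0,-0.003,0,0,0,0.2],[0,0,-0.003,0,0,0,0.2]]]}}

```text
clock: 11.8
eef_pos: [468.4, 313.6, -27.7]
eef_rot: [3.141, -0.0, 2.812]
wrist_force: [0.6, -0.4, 0.5]
finger_gap: 75.2
finger_force: 0.0
```

Still no contact; I'll look at the depth to judge the remaining height.

```bash
python3 - <<'E'
from h import *
from cell import manip
c=manip.camera("wrist");np.savez("wrist8.npz",**c);P=cloud(c);s=manip.read_state()
R=Ro.from_euler("xyz",s["eef_rot"]).as_matrix();Q=(P-s["eef_pos"])@R
for sg in(-1,1):
    m=(Q[...,0]>3)&(Q[...,0]<15)&(sg*Q[...,1]>34)&(sg*Q[...,1]<52)&(P[...,2]<60)
    z=P[m][:,2];print(sg,np.histogram(z,[-5,-2,0,2,4,6,8,10,13,16,20,30])[0])
f=c["frame"];cv2.imwrite("pics/wrist8.png",cv2.resize(f[170:245,160:260,::-1],(800,600),interpolation=cv2.INTER_CUBIC))
E
```

```text
-1 [  9 374  59  26  26  27  40  54  67  86 247]
1 [  9 357  67  19  29  30  38  60  62  90 250]
```

View pics/wrist8.png

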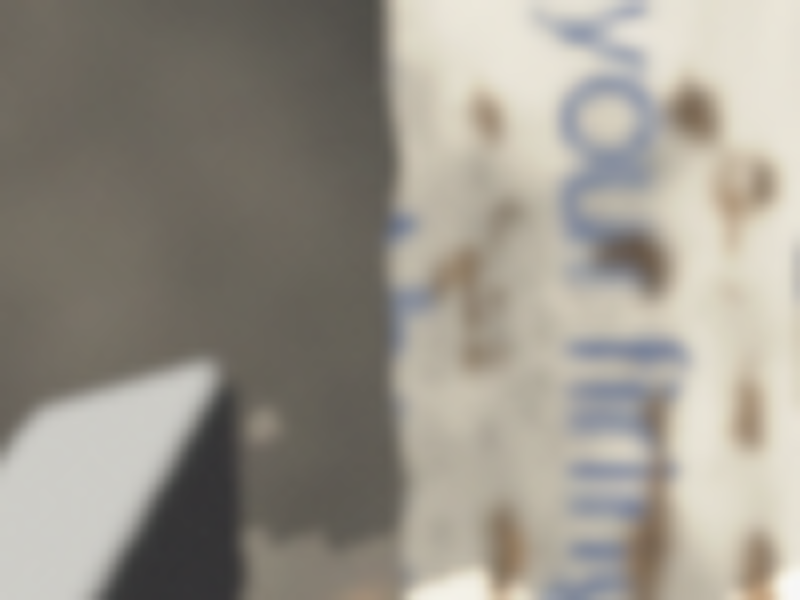

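The crop shows the finger's tip at (210,360) on bare table, just outside the board's edge (390), and depth puts it 1–2 mm up. Closing.

Emit:
{"op": "servo_tool", "data": {"motion": [[[0,0,0,0,0,0,0.35],[0,0,0,0,0,0,0.5],[0,0,0,0,0,0,0.6],[0,0,0,0,0,0,0.6],[0,0,0,0,0,0,0.6],[0,0,0,0,0,0,0.6]]]}}

```text
clock: 12.45
eef_pos: [468.5, 313.6, -27.6]
eef_rot: [3.141, 0.0, 2.812]
wrist_force: [0.5, -0.7, -0.2]
finger_gap: 51.9
finger_force: 15.0
```

Gripped at 51.9 mm. Lift, then compute the way to the slope.

Emit:
{"op": "servo_tool", "data": {"motion": [[[0,0,0.03,0,0,0,0.6],[0,0,0.1,0,0,0,0.6],[0,0,0.2,0,0,0,0.6],[0,0,0.3,0,0,0,0.6],[0,0,0.4,0,0,0,0.6],[0,0,0.4,0,0,0,0.6],[0,0,0.4,0,0,0,0.6]]]}}

```text
clock: 13.15
eef_pos: [468.6, 313.7, 173.8]
eef_rot: [3.139, 0.002, 2.812]
wrist_force: [-0.4, -0.5, -0.9]
finger_gap: 52.1
finger_force: 15.0
```

```bash
cat >> h.py <<'E'
O=np.array([539.6,-133.2,35.])
RP=Ro.from_matrix(np.c_[YH,UP,-NO])
def place(x,y,h): return O+x*UP+y*YH+(h-27.6)*NO   # TCP for board origin at panel x,y,h
E
python3 - <<'E'
from h import *
print(RP.as_euler("xyz"),place(49,-14,0),place(49,-14,130));delta(place(49,-14,130),RP)
E
```

```text
[2.67035376 0.         1.7540559 ] [ 597.39985718 -136.7258534    32.65375442] [ 539.36936688 -147.48116904  148.48460256]
shift [ 0.1415 -0.9223 -0.0506] turn [ 0.1026 -0.118  -0.3303]
```

Emit:
{"op": "servo_tool", "data": {"motion": [[[0.01,-0.08,0.03,0.01,-0.012,-0.033,0.6],[0.03,-0.16,0.03,0.02,-0.024,-0.066,0.6],[0.045,-0.24,0.03,0.03,-0.036,-0.1,0.6],[0.055,-0.32,0.02,0.04,-0.047,-0.132,0.6],[0.07,-0.4,0.01,0.05,-0.059,-0.165,0.6],[0.085,-0.48,0,0.06,-0.07,-0.198,0.6],[0.1,-0.56,-0.01,0.07,-0.083,-0.231,0.6],[0.11,-0.64,-0.02,0.082,-0.095,-0.264,0.6],[0.12,-0.72,-0.03,0.092,-0.106,-0.297,0.6],[0.13,-0.8,-0.04,0.1026,-0.118,-0.33,0.6]]], "newtons": 20}}

```text
clock: 14.15
eef_pos: [532.6, -88.0, 150.8]
eef_rot: [2.673, -0.003, 1.751]
wrist_force: [-0.3, -0.5, -0.6]
finger_gap: 52.2
finger_force: 20.0
```

```bash
python3 - <<'E'
from h import *
delta(place(52,-17,130),RP)
E
```

```text
shift [ 0.02   -0.1239 -0.002 ] turn [-0.0008 -0.0009  0.001 ]
```

Emit:
{"op": "servo_tool", "data": {"motion": [[[0.01,-0.06,0,0,0,0,0.6],[0.02,-0.118,-0.002,-0.0008,-0.0009,0.001,0.6],[0.02,-0.118,-0.002,-0.0008,-0.0009,0.001,0.6],[0.056,-0.112,-0.073,-0.0008,-0.0009,0.001,0.6],[0.091,-0.105,-0.144,-0.0008,-0.0009,0.001,0.6],[0.1,-0.103,-0.162,-0.0008,-0.0009,0.001,0.6],[0.1,-0.103,-0.162,-0.0008,-0.0009,0.001,0.6],[0.1,-0.103,-0.162,-0.0008,-0.0009,0.001,0.6]]]}}

```text
clock: 14.95
eef_pos: [583.4, -137.7, 72.4]
eef_rot: [2.669, 0.002, 1.759]
wrist_force: [-0.0, -0.3, -0.9]
finger_gap: 51.7
finger_force: 20.0
```

```bash
python3 - <<'E'
from h import *
from cell import manip
c=manip.camera("wrist");np.savez("wrist9.npz",**c);s=manip.read_state()
p=s["eef_pos"]-O;print("TCP panel",p@UP,p@YH,p@NO+27.6,s["wrist_force"],s["joints"].round(2))
P=cloud(c)-O;X,Y,H=P@UP,P@YH,P@NO
# bins: heights along the board mid line left of gripper and past its end
for x0 in(20,35,50,65,80):
    m=abs(X-x0)<4
    print(x0,[(y,np.round(np.nanmedian(H[m&(abs(Y-y)<2)]),1) if (m&(abs(Y-y)<2)).any() else None) for y in list(range(40,90,10))+list(range(88,128,3))])
delta(place(52,-17,30),RP)
E
```

```text
TCP panel 54.98494247217995 -12.717477899012305 42.159119457776335 [-0.09273611  0.43283175 -0.82445477] [-0.42  0.31  1.86  0.46  0.63 -0.94]
20 [(40, np.float64(0.1)), (50, np.float64(0.2)), (60, np.float64(10.0)), (70, np.float64(10.1)), (80, np.float64(0.1)), (88, np.float64(0.0)), (91, np.float64(0.2)), (94, np.float64(0.3)), (97, np.float64(0.9)), (100, np.float64(17.8)), (103, np.float64(18.3)), (106, np.float64(0.3)), (109, np.float64(0.2)), (112, np.float64(0.1)), (115, np.float64(0.1)), (118, np.float64(-0.2)), (121, None), (124, None), (127, None)]
35 [(40, np.float64(46.2)), (50, np.float64(46.2)), (60, np.float64(46.3)), (70, np.float64(46.3)), (80, np.float64(46.4)), (88, np.float64(46.3)), (91, np.float64(46.2)), (94, np.float64(46.3)), (97, np.float64(46.3)), (100, np.float64(46.2)), (103, None), (106, np.float64(15.2)), (109, np.float64(15.1)), (112, np.float64(15.2)), (115, np.float64(15.0)), (118, None), (121, None), (124, None), (127, None)]
50 [(40, np.float64(46.2)), (50, np.float64(46.2)), (60, np.float64(46.2)), (70, np.float64(46.3)), (80, np.float64(46.2)), 
[... 480 characters left out ...]
, (97, np.float64(46.3)), (100, np.float64(46.4)), (103, None), (106, np.float64(15.0)), (109, np.float64(15.0)), (112, np.float64(15.2)), (115, np.float64(15.1)), (118, None), (121, None), (124, None), (127, None)]
80 [(40, np.float64(46.0)), (50, np.float64(46.1)), (60, np.float64(46.2)), (70, np.float64(46.3)), (80, np.float64(46.2)), (88, np.float64(46.4)), (91, np.float64(46.4)), (94, np.float64(46.4)), (97, np.float64(46.3)), (100, np.float64(15.4)), (103, np.float64(15.1)), (106, np.float64(15.3)), (109, np.float64(15.2)), (112, np.float64(15.2)), (115, np.float64(14.8)), (118, None), (121, None), (124, None), (127, None)]
shift [ 0.0072 -0.0074 -0.0244] turn [ 0.0008  0.0008 -0.0016]
```

```bash
cat > edges.py <<'E'
from h import *
from cell import manip
def edges(hb):
    c=manip.camera("wrist");s=manip.read_state()
    p=s["eef_pos"]-O;print("TCP panel",np.round([p@UP,p@YH,p@NO+27.6],1),s["wrist_force"].round(1))
    P=cloud(c)-O;X,Y,H=P@UP,P@YH,P@NO
    b=(abs(H-hb)<2)&(Y>20)&(Y<125)&(X>5)&(X<110)
    print("board n",b.sum(),"H",np.median(H[b]).round(2))
    print(" end y at x",[(x,Y[b&(abs(X-x)<4)].max().round(1)) for x in(35,45,55,65,75) if (b&(abs(X-x)<4)).any()])
    print(" low x at y",[(y,X[b&(abs(Y-y)<4)].min().round(1)) for y in(25,40,60,80,95)if (b&(abs(Y-y)<4)).any()])
    print(" up x",[(y,X[b&(abs(Y-y)<4)].max().round(1)) for y in(25,40,60,80,95)if (b&(abs(Y-y)<4)).any()])
    a=(abs(H-15)<1.2)&(Y>85)&(Y<130)
    print("stop top y",[(x,Y[a&(abs(X-x)<4)].min().round(1),Y[a&(abs(X-x)<4)].max().round(1)) for x in(35,50,65,80,95,105)if (a&(abs(X-x)<4)).any()])
    l=(abs(H-10)<1)&(Y>50)&(Y<85)&(X<35);print("lip x,y",X[l].min().round(1),X[l].max().round(1),Y[l].min().round(1),Y[l].max().round(1))
    L=c["frame"];return c
E
python3 -c "
from edges import *
edges(46.3)"
```

```text
TCP panel [ 55.1 -12.9  42.3] [ 0.   0.2 -0.1]
board n 15809 H 46.56
 end y at x [(35, np.float64(98.4)), (45, np.float64(98.6)), (55, np.float64(98.6)), (65, np.float64(98.6)), (75, np.float64(98.7))]
 low x at y [(25, np.float64(28.5)), (40, np.float64(28.0)), (60, np.float64(28.2)), (80, np.float64(28.2)), (95, np.float64(29.1))]
 up x [(25, np.float64(79.7)), (40, np.float64(79.7)), (60, np.float64(79.7)), (80, np.float64(79.4)), (95, np.float64(79.3))]
stop top y [(35, np.float64(105.1), np.float64(114.3)), (50, np.float64(105.3), np.float64(114.4)), (65, np.float64(105.4), np.float64(114.4)), (80, np.float64(99.6), np.float64(114.6)), (95, np.float64(98.0), np.float64(114.6)), (105, np.float64(98.0), np.float64(114.7))]
lip x,y -103.2 23.5 50.1 84.6
```

Emit:
{"op": "servo_tool", "data": {"motion": [[[0.002,-0.0064,-0.003,0,0,0,0.6],[0.002,-0.0064,-0.003,0,0,0,0.6],[0.012,-0.004,-0.025,0,0,0,0.6],[0.022,-0.002,-0.046,0,0,0,0.6],[0.0297,-0.0006,-0.066,0,0,0,0.6],[0.0297,-0.0006,-0.066,0,0,0,0.6],[0.0297,-0.0006,-0.066,0,0,0,0.6]]]}}

```text
clock: 15.75
eef_pos: [598.2, -138.0, 37.8]
eef_rot: [2.671, 0.001, 1.759]
wrist_force: [-0.3, -0.2, -1.1]
finger_gap: 52.4
finger_force: 20.0
```

```bash
python3 -c "
from edges import *
edges(10.6);delta(place(50.5,-15,0),RP)"
```

```text
TCP panel [ 52.1 -15.5   4.7] [ 0.1  0.4 -0.5]
board n 10592 H 9.17
 end y at x [(35, np.float64(98.3)), (45, np.float64(98.8)), (55, np.float64(98.4)), (65, np.float64(100.0)), (75, np.float64(98.4))]
 low x at y [(25, np.float64(25.7)), (40, np.float64(25.1)), (60, np.float64(16.1)), (80, np.float64(25.3)), (95, np.float64(26.4))]
 up x [(25, np.float64(76.3)), (40, np.float64(76.6)), (60, np.float64(76.0)), (80, np.float64(76.2)), (95, np.float64(109.8))]
stop top y [(35, np.float64(97.8), np.float64(98.6)), (50, np.float64(97.8), np.float64(102.0)), (65, np.float64(97.8), np.float64(102.1)), (80, np.float64(97.9), np.float64(102.3)), (95, np.float64(97.6), np.float64(102.3)), (105, np.float64(97.7), np.float64(102.3))]
lip x,y 16.3 35.0 50.0 84.8
shift [ 0.0012  0.0013 -0.0098] turn [ 0.0005  0.0002 -0.0016]
```

Emit:
{"op": "servo_tool", "data": {"motion": [[[0.0001,0.001,-0.004,0,0,-0.001,0.6],[0.0002,0.0025,-0.008,0.0005,0,-0.0015,0.6],[0.0002,0.0025,-0.008,0.0005,0,-0.0015,0.6],[0.0002,0.0025,-0.008,0.0005,0,-0.0015,0.6],[0.0002,0.0025,-0.008,0.0005,0,-0.0015,0.6]]]}}

```text
clock: 16.3
eef_pos: [598.6, -137.0, 34.7]
eef_rot: [2.669, 0.001, 1.754]
wrist_force: [2.3, 0.1, 1.0]
finger_gap: 52.0
finger_force: 20.0
```

```bash
python3 -c "
from edges import *
edges(5.5);delta(place(50.5,-14,0),RP)"
```

```text
TCP panel [ 50.9 -14.5   1.2] [1.5 0.3 0.7]
board n 15878 H 5.54
 end y at x [(35, np.float64(98.3)), (45, np.float64(98.3)), (55, np.float64(98.3)), (65, np.float64(98.4)), (75, np.float64(98.3))]
 low x at y [(25, np.float64(24.7)), (40, np.float64(24.1)), (60, np.float64(23.3)), (80, np.float64(24.8)), (95, np.float64(25.6))]
 up x [(25, np.float64(75.6)), (40, np.float64(75.7)), (60, np.float64(75.6)), (80, np.float64(75.7)), (95, np.float64(109.7))]
stop top y [(35, np.float64(97.7), np.float64(98.2)), (50, np.float64(97.6), np.float64(102.2)), (65, np.float64(97.7), np.float64(102.1)), (80, np.float64(97.7), np.float64(102.2)), (95, np.float64(97.7), np.float64(102.2)), (105, np.float64(98.0), np.float64(102.3))]
lip x,y 16.2 24.1 56.1 75.5
shift [ 0.0002  0.001  -0.0026] turn [ 0.0001  0.0004 -0.    ]
```

Emit:
{"op": "servo_tool", "data": {"motion": [[[-0.0002,0.001,-0.0007,0,0,0,0.6],[-0.0002,0.001,-0.0007,0,0,0,0.6],[-0.0002,0.001,-0.0007,0,0,0,0.6]]]}}

```text
clock: 16.65
eef_pos: [598.7, -136.7, 34.4]
eef_rot: [2.669, 0.001, 1.754]
wrist_force: [3.5, -1.9, 3.2]
finger_gap: 51.8
finger_force: 20.0
```

Emit:
{"op": "servo_tool", "data": {"motion": [[[-0.0001,0.0006,0,0,0,0,0.6],[-0.0001,0.0006,0,0,0,0,0.6],[-0.0001,0.0006,0,0,0,0,0.6]]]}}

```text
clock: 16.95
eef_pos: [598.6, -136.4, 34.4]
eef_rot: [2.669, 0.001, 1.754]
wrist_force: [5.1, -2.1, 1.8]
finger_gap: 52.0
finger_force: 20.0
```

Resting on the lips and lightly touching the stop (about 3 N). Release and back off square to the slope.

Emit:
{"op": "servo_tool", "data": {"motion": [[[0,0,0,0,0,0,0.4],[0,0,0,0,0,0,0.3],[0,0,0,0,0,0,0.3],[0,0,0,0,0,0,0.3],[-0.009,-0.0017,0.018,0,0,0,0.3],[-0.036,-0.007,0.071,0,0,0,0.3],[-0.08,-0.015,0.16,0,0,0,0.3],[-0.12,-0.022,0.24,0,0,0,0.3],[-0.12,-0.022,0.24,0,0,0,0.3],[-0.12,-0.022,0.24,0,0,0,0.3]]]}}

```text
clock: 17.95
eef_pos: [538.2, -147.5, 155.3]
eef_rot: [2.668, 0.002, 1.753]
wrist_force: [0.4, -0.2, 0.4]
finger_gap: 66.2
finger_force: 0.0
```

```bash
python3 - <<'E'
from edges import *
c=edges(5.0);np.savez("wrist10.npz",**c)
P=cloud(c)-O;X,Y,H=P@UP,P@YH,P@NO
m=(X>30)&(X<70)&(abs(H-5)<2.5)&(Y>20)&(Y<95)
A=np.c_[X[m],Y[m],np.ones(m.sum())];print("board plane",np.linalg.lstsq(A,H[m],rcond=None)[0])
for v in (45,55,65): # gap profile along y near stop
    r=abs(X-v)<1.5;print(v,[(y,np.round(np.median(H[r&(abs(Y-y)<.5)]),1)) for y in range(94,102) if (r&(abs(Y-y)<.5)).any()])
# dark gap / marker alignment: project face line and marker
f=foc(c);T=np.linalg.inv(c["cam_to_world"])
for n,x,y,h in(("marker",-3.7,98.9,7.2),("needle",3,98.5,1)):
    q=T@np.r_[O+x*UP+y*YH+h*NO,1];print(n,c["cx"]+f*q[0]/q[2],c["cy"]+f*q[1]/q[2])
E
```

```text
TCP panel [ 50.3 -13.4 135.4] [-0.1  0.4  0.5]
board n 4962 H 5.07
 end y at x [(35, np.float64(97.1)), (45, np.float64(97.1)), (55, np.float64(97.1)), (65, np.float64(97.0)), (75, np.float64(97.0))]
 low x at y [(25, np.float64(24.7)), (40, np.float64(24.1)), (60, np.float64(22.6)), (80, np.float64(24.1)), (95, np.float64(25.3))]
 up x [(25, np.float64(75.0)), (40, np.float64(75.6)), (60, np.float64(75.2)), (80, np.float64(74.8)), (95, np.float64(74.5))]
stop top y [(35, np.float64(98.2), np.float64(121.5)), (50, np.float64(98.2), np.float64(121.5)), (65, np.float64(98.1), np.float64(121.5)), (80, np.float64(98.2), np.float64(121.6)), (95, np.float64(98.2), np.float64(121.6)), (105, np.float64(98.3), np.float64(121.6))]
lip x,y -104.2 23.5 50.2 85.0
board plane [-2.02112835e-03  9.63573134e-04  5.13565451e+00]
45 [(94, np.float64(5.1)), (95, np.float64(4.7)), (96, np.float64(5.1)), (97, np.float64(4.5)), (98, np.float64(8.9)), (99, np.float64(17.9)), (100, np.float64(18.7)), (101, np.float64(18.4))]
55 [(94, np.float64(5.5)), (95, np.float64(5.3)), (96, np.float64(4.4)), (97, np.float64(5.7)), (98, np.float64(9.2)), (99, np.float64(14.7)), (100, np.float64(14.3)), (101, np.float64(14.9))]
65 [(94, np.float64(5.5)), (95, np.float64(4.5)), (96, np.float64(5.2)), (97, np.float64(5.2)), (98, np.float64(9.4)), (99, np.float64(15.2)), (100, np.float64(15.6)), (101, np.float64(15.1))]
marker 192.0566072029826 51.271626434123306
needle 200.9279509937086 52.683678815724164
```

```bash
python3 -c "
from cell import manip
print(manip.sign_off())"
```

```text
the job is handed in; nothing more can be done
None
```

I handed the job in at about 18 s: the stop is on the brass mark to within about 0.5 mm, and the board lies flat on both lips with its end within about 1 mm of the stop. I didn't touch the hood, jars or bottle, and the hand-in gave no verdict.

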